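# Tip the corks into the tub and snap its lid shut

### The arm

A 6-joint arm with a two-finger parallel gripper is mounted at the origin on the work surface. World frame = base frame: x ahead of the robot, y to its left, z up, the work surface at z = 0. Lengths are in m, angles in degrees, forces in N, time in s.
With the tool pointing down it reaches from about 0.25 to 0.725 m from the base axis. Payload 9.7 kg.
Tool frame: the origin (TCP) lies on the centre line of the jaws, within the pads' length; the fingertips stand 22 mm ahead of it and the grasp point (between the pads) lies 3 mm ahead of it; z points along the fingers, y is the direction in which the jaws open and shut (so a half turn about z gives the same grasp; the last joint's range is limited). The gripper opens to 85 mm and grips with 20 to 120 N. Pads are 22 mm wide; open, the fingers measure 114 mm over their backs; the gripper's body (76 mm by 85 mm) begins 54 mm behind the grasp point. The pads swing forward as they close: fully open they stand 13 mm farther back than shut.
Start: joints at [67.494, 4.979, 10.078, 95.1, 0, 90], TCP at [0.211, 0.508, 0.253] pointing down, gripper open.
Joint ranges: [-179.16, 179.16], [-48.56, 103.87], [-65.8, 70.77], [-126.05, 130.52], [-82.76, 87.17], [-180, 180]. Speed limits (degrees/s): [127.2, 127.2, 147.25, 180, 180, 180].

### API

Orientations are given as [roll, pitch, yaw] about the fixed x, y, z axes, in that order (R = Rz(yaw) Ry(pitch) Rx(roll)).
In Python, from workcell import monitor, eyes, job gives the robot as it stands. The module is installed in compiled form; this text tells all that it offers.
- The arm moves only by the tool drive_tool, never from a script. Its argument "plan" is a list of rows, each a list of 3 entries, a list of its own where there are three numbers: the opening, from 0 (shut) to 1 (fully open), then the shift along the world's x, y, z in m, then the turn about the world's z in degrees. In form: [[gripper, [x, y, z], yaw], ...]. A call has 1 to 10 rows; each row shifts and turns the commanded pose from where the row before left it; what a row does not reach is not made up. A row lasts 1/8 s, in which the tool goes at most 62.5 mm and 10.7 degrees, less where a joint would pass 70% of its speed; a pose out of reach is approached as far as the arm can. A call is refused whole if a number of a shift passes 0.0625 or a number of a turn 10.7, either way. A call with a gripper value outside its range is refused whole. The fingers move at their own pace and stop on an object; "grip_force" is the grip in N (left out, the last holds). Time passes only in rows, so rows that do not move let the fingers close. It gives the time, the measured TCP pose, the force and the opening at its end, in the units of the state.
- monitor.get_obs(): the state, without advancing time (a new reading comes with each control period).
- eyes.camera(name): name is "scene" or "top" or "wrist"; returns (picture, depth): 384x512x3 uint8, red, green, blue; 384x512 float32, m along the optical axis (not along the pixel's ray), 0 where there is no reading.
- eyes.camera_params(name): a dict with "fx", "fy", "cx", "cy" (pixels), "extrinsics" (4x4, takes a point from world to camera coordinates); the wrist camera has in their place "mount" (4x4, takes a point from camera to tool coordinates, whose origin is the TCP and whose axes are the flange's). Camera axes: x right, y down, z forward; pixel columns grow to the right and rows downward; lengths in m; the calibration is good to about 2 mm. The wrist camera is an equidistant fisheye: a pixel r from the principal point sees the ray r / f radians off the axis. A picture is of the moment at which its call begins: read the wrist's pose just before it. camera_params takes no time and is no camera call.
- job.job_done(): hands the job in, once; it reports no verdict.
The state is a dict: "time": time; "q": joint angles; "qd": joint speeds; "joint_efforts": joint torques, N m; "ee_pos": TCP position; "tcp_rot": TCP orientation; "wrist_force": force on the tool from outside, world axes, zero at the start; "torque": the same for the moment, N m; "opening": finger opening in m.
Only numpy, scipy, OpenCV 4.12 (cv2) and the standard library are available. Lean on these libraries where they do the work, as an engineer would, in place of code of your own. Each camera call takes 0.05 s, during which the arm holds its last target.

### The job

Tip the three corks off the hinged tray into the steel tub by raising the tray's brass bar, let the tray back down level, then pick up the black lid by its knob, set it squarely on the tub and press until it clicks home past the orange latches. Keep pressing down firmly on the lid after the click: finish while still holding it down, without letting go. Leave the other things on the table where they are.

Things in the scene. Friction and masses are not known exactly. Their poses are not given: they have to be found in the camera images.
- tub: Open round steel tub (100 mm outside, 86 mm inside, rim 80 mm above the table) fixed at one end of a wooden board, with the tip-up tray at the other end. Origin: on the tub's axis at table height; z up; x points horizontally from the tray towards the tub. The board is 130 mm wide, 10 mm thick, from x = -205 to x = 65 mm.
- tub_mouth (a point): Centre of the tub's mouth, at rim height, 80 mm above the table. Four small orange sprung latches (10 mm wide) stand out 5 mm from the tub's outer wall, their noses 9 mm below the rim; they hold the lid once it has snapped past them.
- tray (a joint): Angle of the tip-up tray (rad): 0 level, grows to 0.85 at the stop as its lip swings forward and down over the tub's mouth. At 0.75 and more the corks slide out. It weighs 0.4 kg, is lightly damped and falls back level when let go. Tipped, its lip is in the way of the lid; level, its lip is 70 mm from the tub's axis.
- tray_hinge (a point): Middle of the tray's hinge line, which runs along the tub's y axis. It stands 76 mm behind the tub's axis (tub x = -76 mm) and 46 mm above the table.
- tray_bar (a point): Middle of the round brass bar to raise the tray by: 12 mm thick, 72 mm free between its posts, parallel to the tub's y axis, at the tray's back end. Tray level: 112 mm behind the hinge, 120 mm above it (166 mm above the table); it swings up and towards the tub about the hinge. Free for 34 mm below it (then tray walls). It can turn between the fingers of an upright gripper.
- tray_lip (a point): Middle of the tray's open lip, on its floor, 6 mm ahead of the hinge and 60 mm above it when level. The pale wooden tray is 118 mm long, 75 mm wide inside, with 26 mm walls on three sides.
- cork0_center (a point): centre of the first cork, 22 mm thick and 44 mm long, lying lengthwise in the tray
- cork1_center (a point): centre of the second, equal cork
- cork2_center (a point): centre of the third, equal cork
- lid: Round black snap lid, 118 mm across, 0.1 to 0.2 kg, lying on its skirt, knob up. Origin: centre of the skirt's lower edge; z up through the knob. Its disc's top is 20.6 mm above the origin. It drops over the rim with 2.3 mm to spare all round and rests on the latches, its origin about 73 mm above the table. Home, with its disc on the rim, its origin is 64.4 mm (at most 66.2) above the table.
- lid_knob (a point): Centre of the top of the lid's pale wooden knob: 26 mm across, 30 mm high, its top 50.6 mm above the lid's origin. 10 to 20 N down on the knob drive the lid past the latches; then the force falls with a click and rises again once the disc is on the rim.
- dish: white bowl, 96 mm across and 30 mm high, standing near the lid (the two may have changed places); leave it
- bottle_red: green wine bottle, 74 mm across and 295 mm high; leave it
- bottle_white: amber wine bottle, 74 mm across and 295 mm high; leave it
- glass: wine glass, 70 mm across and 190 mm high; leave it
- candle: copper candle holder, 76 mm across and 57 mm high; leave it
- coasters: stack of cork coasters, 90 mm square and 24 mm high; leave it
- corkscrew: corkscrew with a wooden handle 100 mm long, lying flat, 22 mm high; leave it

How it is judged:
By the outcome, as a careful person would: the job done as asked, in the order asked, and still so for the second after the job is handed in, while the arm keeps its last pose, push and grip.
It also fails if it takes over 64 s, if anything falls off the work surface, if the arm or the gripper's body presses on something with over 40 N, if the wrist force passes 120 N, or if a joint passes its speed limit or range.

## Working session

There is one attempt and no reset: what is moved stays moved. The work goes in short steps, Python scripts to look and compute and a tool call to move; the robot and the scene stay as the last step left them, time stands still between calls to the robot, and variables do not carry over. Pictures are saved under pics/ and viewed, and the job is handed in when it is done.

Besides the shell and the picture viewer there is one more tool, called after ">>>" as name(argument=value, ...) on one line, values as JSON. drive_tool: Moves the arm, as the interface text tells. Its arguments: {"type":"object","properties":{"plan":{"type":"array","items":{"type":"array"}},"grip_force":{"type":"number"}},"required":["plan"]}

```bash
mkdir -p pics; cat > h.py <<'E'
import numpy as np,cv2
from workcell import monitor,eyes,job
def snap(n,f):
    p,d=eyes.camera(n); cv2.imwrite(f'pics/{f}.png',p[:,:,::-1]); np.save(f'pics/{f}.npy',d); return p,d
def cloud(n,d):
    c=eyes.camera_params(n); v,u=np.mgrid[0:384,0:512]
    X=np.stack([(u-c['cx'])/c['fx']*d,(v-c['cy'])/c['fy']*d,d],-1)
    E=np.array(c['extrinsics']); return (X-E[:3,3])@E[:3,:3]
E
python3 - <<'E'
from h import *
print(monitor.get_obs())
snap('scene','s0');snap('top','t0')
for n in('scene','top'):
    c=eyes.camera_params(n);print(n,c['fx'],c['cx'],c['cy'],np.round(c['extrinsics'],3).tolist())
for f in('s0','t0'):
    i=cv2.imread(f'pics/{f}.png');cv2.imwrite(f'pics/{f}b.png',cv2.resize(i,(768,576)))
E
```

```text
{'time': 0.0, 'q': array([6.74961496e+01, 5.01068847e+00, 1.00338610e+01, 9.51012743e+01,
       1.32088965e-03, 9.00019830e+01]), 'qd': array([-0.05563773, -0.04862775,  0.01632365, -0.03892394, -0.08166114,
        0.0010196 ]), 'joint_efforts': array([-4.27056526e-03, -5.20393109e+01,  4.64804792e+01,  1.66038796e-02,
       -1.04305568e-04, -2.54801726e-06]), 'ee_pos': array([0.21042161, 0.507922  , 0.25258171]), 'tcp_rot': array([-1.79921898e+02, -1.31818530e-03,  1.57494165e+02]), 'wrist_force': array([-0.21310526,  0.03619131, -0.13405404]), 'torque': array([0.02308969, 0.02749164, 0.0134256 ]), 'opening': 0.08543293528762508}
scene 384.73738974281036 250.86461929594938 186.287500987413 [[-0.177, 0.984, -0.003, 0.099], [0.834, 0.148, -0.531, -0.392], [-0.523, -0.097, -0.847, 1.734], [0.0, 0.0, 0.0, 1.0]]
top 415.880175800098 253.05055719373314 189.53634782132292 [[0.005, -1.0, -0.023, 0.014], [-0.999, -0.004, -0.044, 0.555], [0.044, 0.023, -0.999, 1.375], [0.0, 0.0, 0.0, 1.0]]
```

View pics/s0b.png

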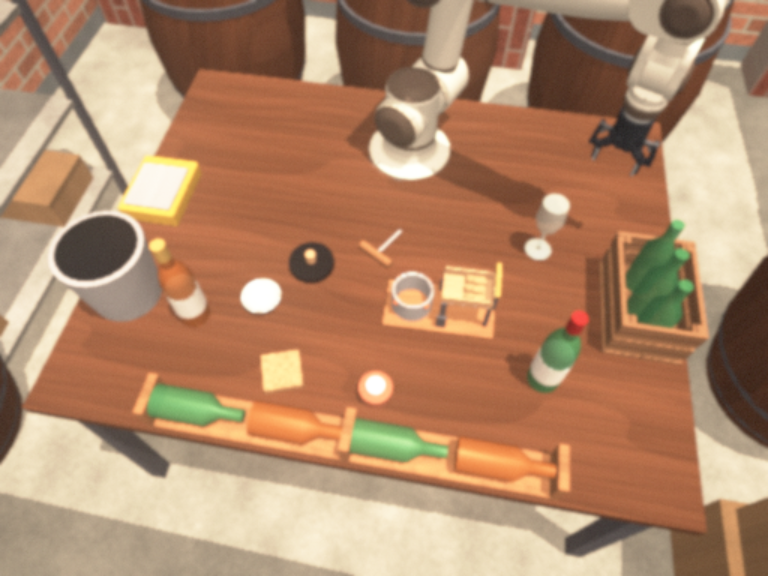

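View pics/t0b.png

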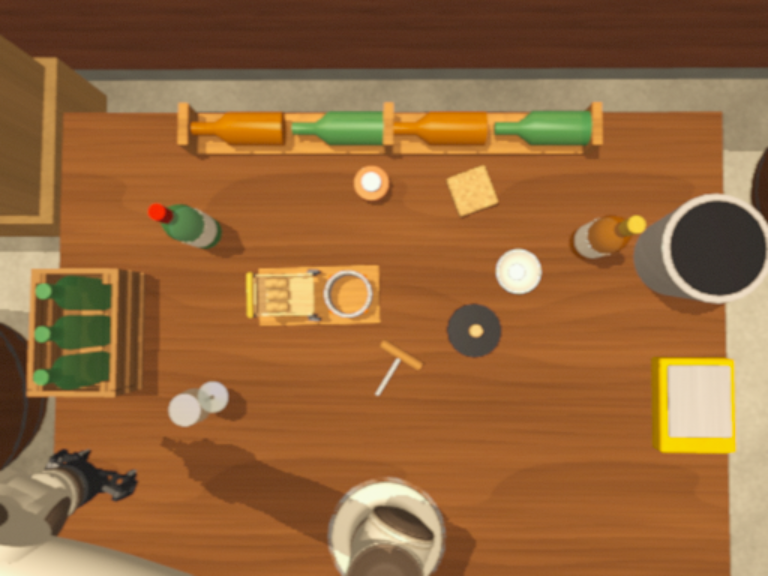

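The scene view shows the arm at upper right, with the tub and tray in the middle. In the enlarged top view the tub mouth is at (348,295), the brass bar at (250,295), the lid knob at (476,330) and the dish at (518,271). Next I measure with depth.

```bash
cat > m.py <<'E'
from h import *
d=np.load('pics/t0.npy');p=cv2.imread('pics/t0.png');P=cloud('top',d)
def at(u,v): print((u,v),np.round(P[int(v/1.5),int(u/1.5)],4))
for u,v in [(250,280),(250,295),(250,310),(476,331),(455,331),(495,331),(475,350),(348,297),(518,271),(300,350)]: at(u,v)
# tub rim: points near z .08 around
Q=P.reshape(-1,3)
c0=P[197,232]
m=(np.hypot(Q[:,0]-c0[0],Q[:,1]-c0[1])<.075)&(abs(Q[:,2]-.08)<.006)
R=Q[m]; print('rim n',len(R),R.mean(0))
def circ(R):
    A=np.c_[2*R[:,:2],np.ones(len(R))];b=(R[:,:2]**2).sum(1);s=np.linalg.lstsq(A,b,rcond=None)[0];return s[:2],np.sqrt(s[2]+s[0]**2+s[1]**2)
rr=R
for _ in range(4):
    c,r=circ(rr); e=abs(np.hypot(*(R[:,:2]-c).T)-.0465); rr=R[e<.008]
print('tub',c,r,len(rr))
m=(abs(Q[:,2]-.166)<.012)&(np.hypot(Q[:,0]-c0[0],Q[:,1]-c0[1])<.26)
B=Q[m];print('bar',len(B),B.mean(0),B.min(0),B.max(0))
k=P[220,317]
m=(np.hypot(Q[:,0]-k[0],Q[:,1]-k[1])<.075)&(abs(Q[:,2]-.0206)<.006);L=Q[m];mm=(L.min(0)+L.max(0))/2
print('lid disc',len(L),L.mean(0),mm,np.ptp(L,axis=0))
m=(np.hypot(Q[:,0]-k[0],Q[:,1]-k[1])<.075)&(abs(Q[:,2]-.0506)<.006);L=Q[m]
print('knob',len(L),L.mean(0),(L.min(0)+L.max(0))/2,np.ptp(L,axis=0))
# board: z ~ .01
m=(abs(Q[:,2]-.010)<.0035)&(np.hypot(Q[:,0]-c0[0],Q[:,1]-c0[1])<.26)
img=np.zeros((384*512,),np.uint8);img[m]=255
cv2.imwrite('pics/bm.png',img.reshape(384,512))
i=p[165:230,150:260];cv2.imwrite('pics/crop.png',cv2.resize(i,None,fx=7,fy=7,interpolation=cv2.INTER_CUBIC))
E
python3 m.py
```

```text
(250, 280) [0.5578 0.2719 0.1693]
(250, 295) [0.528  0.2709 0.1716]
(250, 310) [0.4984 0.2707 0.1707]
(476, 331) [ 0.4558 -0.1914  0.0456]
(455, 331) [ 0.4548 -0.1489  0.0188]
(495, 331) [ 0.4555 -0.2363  0.0269]
(475, 350) [ 0.4125 -0.1912  0.0218]
(348, 297) [0.5267 0.0871 0.0069]
(518, 271) [ 0.5884 -0.2901  0.0055]
(300, 350) [ 0.4088  0.1947 -0.0016]
rim n 205 [0.53449941 0.08152497 0.07884747]
tub [0.53342725 0.08176212] 0.046511628562692864 205
bar 122 [0.52740123 0.26960829 0.17002125] [0.48363538 0.26409533 0.15484894] [0.57289065 0.27515544 0.17648021]
lid disc 913 [ 0.45566004 -0.19194298  0.02027609] [ 0.45679094 -0.19306703  0.02060422] [0.11527952 0.1155919  0.01189592]
knob 46 [ 0.45604157 -0.19232056  0.05012966] [ 0.45592591 -0.19265333  0.05051917] [0.01950622 0.02295535 0.01001026]
```

```bash
sleep 2;ls pics
```

```text
bm.png
crop.png
s0.npy
s0.png
s0b.png
t0.npy
t0.png
t0b.png
```

View pics/crop.png

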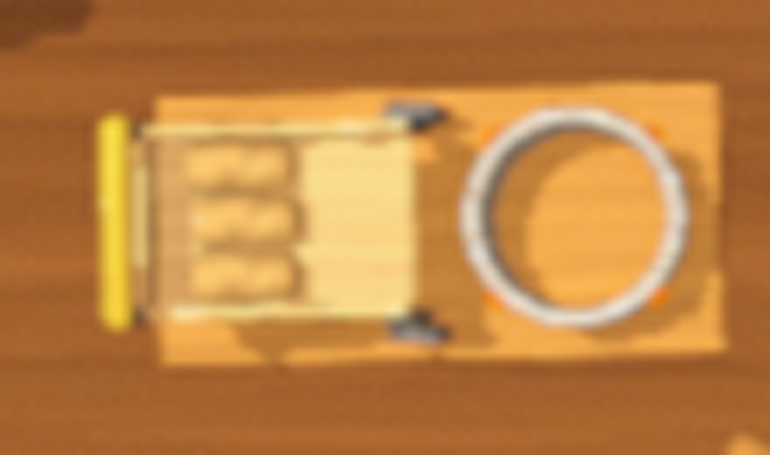

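>>> drive_tool(plan=[[0.6,[0.0317,-0.0238,0.002],2.41],[0.6,[0.0317,-0.0238,0],2.41],[0.6,[0.0317,-0.0238,0],2.41],[0.6,[0.0317,-0.0238,0],2.41],[0.6,[0.0317,-0.0238,0],2.41],[0.6,[0.0317,-0.0238,0],2.41],[0.6,[0.0317,-0.0238,0],2.41],[0.6,[0.0317,-0.0238,0],2.41],[0.6,[0.0317,-0.0238,0],2.41],[0.6,[0.0317,-0.0238,0],2.41]], grip_force=30)

```text
time: 1.35
ee_pos: [0.5284, 0.2692, 0.2548]
tcp_rot: [-180.0, -0.0, -178.3]
wrist_force: [0.0, 0.3, -0.3]
opening: 0.0513
```

>>> drive_tool(plan=[[0.6,[0,0,0],0],[0.6,[0,0,0],0]])

```text
time: 1.6
ee_pos: [0.5272, 0.2701, 0.2549]
tcp_rot: [-180.0, -0.1, -178.4]
wrist_force: [0.6, -0.5, 0.0]
opening: 0.0508
```

```bash
python3 - <<'E'
from h import *
o=monitor.get_obs();print(o['time'],o['q'],o['ee_pos'],o['tcp_rot'],o['wrist_force'],o['opening'])
snap('wrist','w1');print(eyes.camera_params('wrist'))
E
```

```text
1.6 [2.71236842e+01 1.10591472e+01 1.70292826e+01 9.60276158e+01
 1.20481353e-02 2.55697407e+01] [0.52723175 0.27013532 0.25486345] [-1.79986059e+02 -5.70508886e-02 -1.78446070e+02] [ 0.62316339 -0.48312498  0.0269762 ] 0.05084844465406644
{'fx': 297.3186396354542, 'fy': 297.3186396354542, 'cx': 259.6241256419908, 'cy': 190.57491323336464, 'mount': array([[-3.87929788e-04, -9.46115492e-01, -3.23829161e-01,
         8.42749729e-02],
       [ 9.99999925e-01, -3.71938297e-04, -1.11272170e-04,
         2.26328666e-04],
       [-1.51681431e-05, -3.23829180e-01,  9.46115565e-01,
        -1.19634023e-01],
       [ 0.00000000e+00,  0.00000000e+00,  0.00000000e+00,
         1.00000000e+00]])}
```

View pics/w1.png

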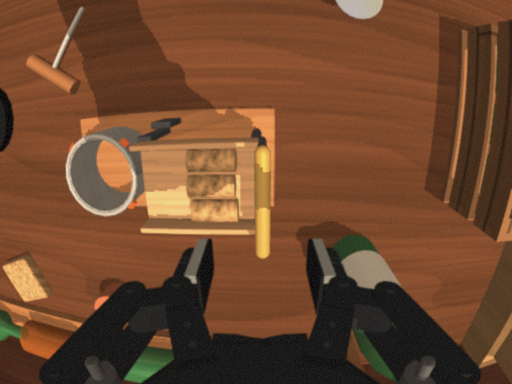

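The wrist view shows the bar at column 262, midway between the fingers, and its middle near row 200 (206 expected). The alignment is good, so I descend and grip.

>>> drive_tool(plan=[[0.6,[0,0,-0.02],0],[0.6,[0,0,-0.02],0],[0.6,[0,0,-0.02],0],[0.6,[0,0,-0.015],0],[0.6,[0,0,-0.008],0],[0.6,[0,0,0],0]])

```text
time: 2.4
ee_pos: [0.5272, 0.2703, 0.1721]
tcp_rot: [-180.0, -0.0, -178.4]
wrist_force: [-0.8, -0.1, -0.2]
opening: 0.0513
```

>>> drive_tool(plan=[[0,[0,0,0],0],[0,[0,0,0],0],[0,[0,0,0],0],[0,[0,0,0],0],[0,[0,0,0],0]])

```text
time: 3.02
ee_pos: [0.5278, 0.2707, 0.1729]
tcp_rot: [179.9, 0.1, -178.4]
wrist_force: [-0.2, 5.7, 3.6]
opening: 0.0106
```

```bash
python3 - <<'E'
import numpy as np
e=np.array([.029,-.9996])
prev=None
for t in np.linspace(0,.82,15):
    x=-.112*np.cos(t)+.120*np.sin(t)+.112; z=.12*np.cos(t)+.112*np.sin(t)-.12
    p=np.array([e[0]*x,e[1]*x,z])
    if prev is not None: print(round(t,3),np.round(p-prev,4).tolist(),np.round(p,4))
    prev=p
E
```

```text
0.059 [0.0002, -0.0072, 0.0064] [ 0.0002 -0.0072  0.0064]
0.117 [0.0002, -0.0076, 0.0059] [ 0.0004 -0.0148  0.0123]
0.176 [0.0002, -0.0079, 0.0055] [ 0.0007 -0.0227  0.0177]
0.234 [0.0002, -0.0082, 0.005] [ 0.0009 -0.0309  0.0227]
0.293 [0.0002, -0.0085, 0.0045] [ 0.0011 -0.0394  0.0272]
0.351 [0.0003, -0.0087, 0.004] [ 0.0014 -0.0481  0.0312]
0.41 [0.0003, -0.009, 0.0035] [ 0.0017 -0.0571  0.0347]
0.469 [0.0003, -0.0091, 0.0029] [ 0.0019 -0.0662  0.0376]
0.527 [0.0003, -0.0093, 0.0024] [ 0.0022 -0.0755  0.0401]
0.586 [0.0003, -0.0094, 0.0019] [ 0.0025 -0.085   0.0419]
0.644 [0.0003, -0.0095, 0.0013] [ 0.0027 -0.0945  0.0432]
0.703 [0.0003, -0.0096, 0.0007] [ 0.003  -0.1041  0.044 ]
0.761 [0.0003, -0.0096, 0.0002] [ 0.0033 -0.1137  0.0441]
0.82 [0.0003, -0.0096, -0.0004] [ 0.0036 -0.1233  0.0438]
```

>>> drive_tool(plan=[[0,[0.0002,-0.0072,0.0064],0],[0,[0.0002,-0.0076,0.0059],0],[0,[0.0002,-0.0079,0.0055],0],[0,[0.0002,-0.0082,0.005],0],[0,[0.0002,-0.0085,0.0045],0]])

```text
time: 3.65
ee_pos: [0.529, 0.2311, 0.2006]
tcp_rot: [179.9, 0.1, -178.4]
wrist_force: [2.0, 4.7, 4.2]
opening: 0.0109
```

>>> drive_tool(plan=[[0,[0.0003,-0.0087,0.004],0],[0,[0.0003,-0.009,0.0035],0],[0,[0.0003,-0.0091,0.0029],0],[0,[0.0003,-0.0093,0.0024],0],[0,[0.0003,-0.0094,0.0019],0]])

```text
time: 4.28
ee_pos: [0.5302, 0.1845, 0.2144]
tcp_rot: [-180.0, 0.0, -178.4]
wrist_force: [3.4, 3.0, 6.2]
opening: 0.0106
```

>>> drive_tool(plan=[[0,[0.0003,-0.0095,0.0013],0],[0,[0.0003,-0.0096,0.0007],0],[0,[0.0003,-0.0096,0.0002],0],[0,[0.0003,-0.0086,-0.0003],0],[0,[0,0,0],0],[0,[0,0,0],0]])

```text
time: 5.03
ee_pos: [0.5311, 0.1478, 0.2161]
tcp_rot: [-180.0, -0.0, -178.4]
wrist_force: [1.4, 1.5, 2.2]
opening: 0.0108
```

```bash
python3 - <<'E'
from h import *
snap('scene','s2');snap('wrist','w2')
a=cv2.imread('pics/s2.png')[150:240,230:360];b=cv2.imread('pics/w2.png')
cv2.imwrite('pics/c2.png',np.vstack([cv2.resize(a,(512,354),interpolation=cv2.INTER_CUBIC),b[:240]]))
E
```

```text
(no output)
```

View pics/c2.png

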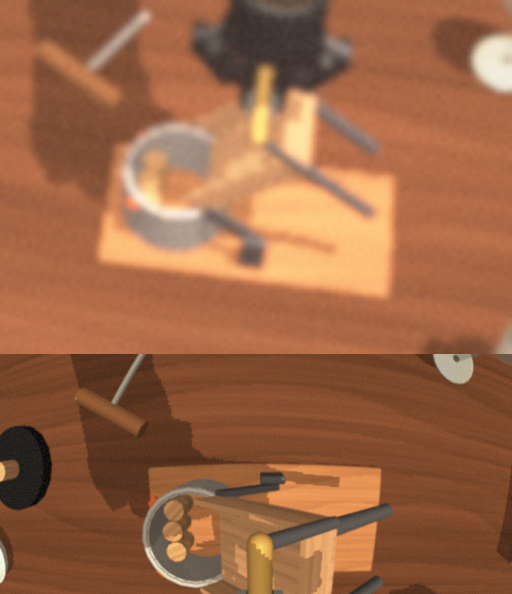

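The wrist view (lower half) shows all three cork ends in the tub around (175,510), (172,530) and (177,551), and the tray is empty. I'll lower the tray back along the arc.

>>> drive_tool(plan=[[0,[0,0,0],0],[0,[0,0,0],0],[0,[-0.0003,0.0086,0.0003],0],[0,[-0.0003,0.0096,-0.0002],0],[0,[-0.0003,0.0096,-0.0007],0],[0,[-0.0003,0.0095,-0.0013],0],[0,[-0.0003,0.0094,-0.0019],0],[0,[-0.0003,0.0093,-0.0024],0],[0,[-0.0003,0.0091,-0.0029],0],[0,[-0.0003,0.009,-0.0035],0]])

```text
time: 6.38
ee_pos: [0.5287, 0.2226, 0.2033]
tcp_rot: [-180.0, -0.0, -178.4]
wrist_force: [0.3, -0.1, -0.5]
opening: 0.0109
```

>>> drive_tool(plan=[[0,[-0.0003,0.0087,-0.004],0],[0,[-0.0002,0.0085,-0.0045],0],[0,[-0.0002,0.0082,-0.005],0],[0,[-0.0002,0.0079,-0.0055],0],[0,[-0.0002,0.0076,-0.0059],0],[0,[-0.0002,0.0072,-0.0064],0],[0,[0,0,0],0],[0,[0,0,0],0]])

```text
time: 7.38
ee_pos: [0.5274, 0.2701, 0.1723]
tcp_rot: [180.0, -0.0, -178.4]
wrist_force: [-2.4, 1.7, -0.1]
opening: 0.0108
```

Back at the start pose with little force. I release to a partial opening and rise.

>>> drive_tool(plan=[[0.6,[0,0,0],0],[0.6,[0,0,0],0],[0.6,[0,0,0],0],[0.6,[0,0,0],0],[0.6,[0,0,0.02],0],[0.6,[0,0,0.03],0],[0.6,[0,0,0.04],0],[0.6,[0,0,0.03],0],[0.6,[0,0,0],0]])

```text
time: 8.5
ee_pos: [0.5281, 0.2704, 0.2948]
tcp_rot: [179.9, 0.2, -178.4]
wrist_force: [0.5, 0.9, 0.2]
opening: 0.0512
```

```bash
python3 - <<'E'
from h import *
snap('top','t3');snap('wrist','w3')
a=cv2.imread('pics/t3.png')[150:250,150:380];b=cv2.imread('pics/w3.png')
cv2.imwrite('pics/c3.png',np.vstack([cv2.resize(a,(690,300),interpolation=cv2.INTER_CUBIC),cv2.resize(b[20:240],(690,296))]))
E
```

```text
(no output)
```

View pics/c3.png

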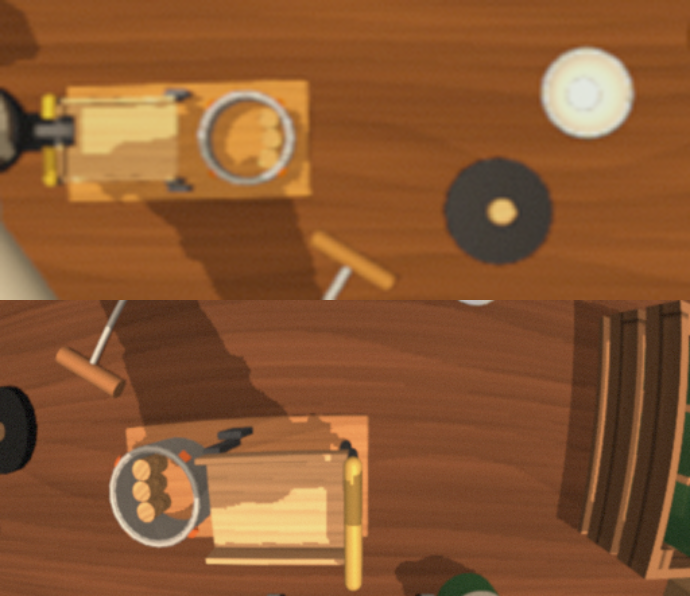

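Tray level and empty; three cork ends show in the tub. On to the lid.

>>> drive_tool(plan=[[0.7,[-0.0072,-0.0463,0],0],[0.7,[-0.0072,-0.0463,0],0],[0.7,[-0.0072,-0.0463,0],0],[0.7,[-0.0072,-0.0463,0],0],[0.7,[-0.0072,-0.0463,0],0],[0.7,[-0.0072,-0.0463,0],0],[0.7,[-0.0072,-0.0463,0],0],[0.7,[-0.0072,-0.0463,0],0],[0.7,[-0.0072,-0.0463,0],0],[0.7,[-0.0072,-0.0459,0],0]])

```text
time: 9.85
ee_pos: [0.4547, -0.1938, 0.2908]
tcp_rot: [180.0, -0.1, -178.4]
wrist_force: [0.2, 0.0, 0.1]
opening: 0.0598
```

>>> drive_tool(plan=[[0.7,[0,0,-0.05],0],[0.7,[0,0,-0.05],0],[0.7,[0,0,-0.04],0],[0.7,[0,0,0],0],[0.7,[0,0,0],0]])

```text
time: 10.48
ee_pos: [0.4557, -0.1926, 0.1534]
tcp_rot: [-180.0, 0.0, -178.4]
wrist_force: [-0.0, -0.2, 0.6]
opening: 0.0595
```

```bash
python3 - <<'E'
from h import *
o=monitor.get_obs();print(o['q'],o['ee_pos'],o['tcp_rot'])
snap('wrist','w4')
cv2.imwrite('pics/w4b.png',cv2.resize(cv2.imread('pics/w4.png'),(768,576),interpolation=cv2.INTER_CUBIC))
E
```

```text
[-2.29041226e+01 -3.45477152e+00 -9.48679180e+00  8.39212962e+01
 -1.01960825e-03 -2.45007768e+01] [ 0.45572928 -0.19255131  0.1534191 ] [-1.79979712e+02  4.20571256e-02 -1.78403339e+02]
```

View pics/w4b.png

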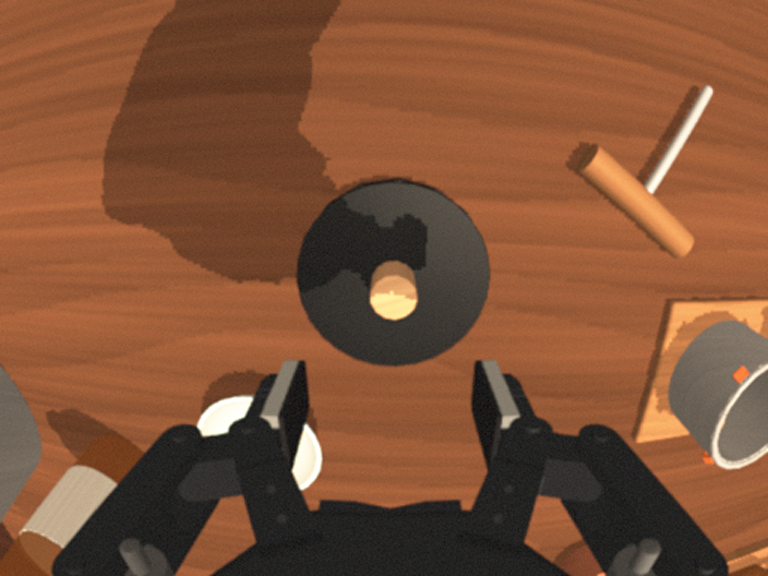

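Knob top at enlarged (394,298), which is about 2.5 mm to the tub side of the jaw centre (column 389). I shift +1.5 mm in y, which the two cameras roughly bracket, and descend.

>>> drive_tool(plan=[[0.7,[0,0.0015,-0.03],0],[0.7,[0,0,-0.03],0],[0.7,[0,0,-0.025],0],[0.7,[0,0,-0.015],0],[0.7,[0,0,-0.005],0],[0.7,[0,0,0],0],[0.7,[0,0,0],0]])

```text
time: 11.4
ee_pos: [0.4561, -0.1912, 0.0483]
tcp_rot: [-180.0, 0.1, -178.4]
wrist_force: [0.0, -0.7, 1.4]
opening: 0.0598
```

>>> drive_tool(plan=[[0.2,[0,0,0],0],[0,[0,0,0],0],[0,[0,0,0],0],[0,[0,0,0],0],[0,[0,0,0],0],[0,[0,0,0],0]], grip_force=90)

```text
time: 12.15
ee_pos: [0.4558, -0.1912, 0.048]
tcp_rot: [-180.0, 0.0, -178.4]
wrist_force: [-1.1, -0.3, 6.2]
opening: 0.0232
```

>>> drive_tool(plan=[[0,[0,0,0.01],0],[0,[0,0,0.03],0],[0,[0,0,0.04],0],[0,[0,0,0.04],0],[0,[0,0,0.03],0],[0,[0,0,0],0],[0,[0,0,0],0]])

```text
time: 13.02
ee_pos: [0.4552, -0.1909, 0.1963]
tcp_rot: [180.0, -0.1, -178.4]
wrist_force: [0.5, -1.1, -2.0]
opening: 0.0233
```

```bash
cat > n.py <<'E'
from h import *
import sys
f=sys.argv[1]
o=monitor.get_obs();print(o['q'],o['ee_pos'],o['tcp_rot'],o['wrist_force'],o['opening'])
snap('wrist','w'+f);snap('top','t'+f)
x=int(sys.argv[2]);y=int(sys.argv[3])
a=cv2.imread(f'pics/t{f}.png')[y:y+90,x:x+120];b=cv2.imread(f'pics/w{f}.png')
cv2.imwrite(f'pics/c{f}.png',np.hstack([cv2.resize(a,(400,300),interpolation=cv2.INTER_CUBIC),cv2.resize(b,(400,300))]))
E
python3 n.py 5 250 170
```

```text
[-2.27456058e+01 -3.46065886e+00 -4.76177973e+00  8.87685535e+01
  6.33403461e-04 -2.43419815e+01] [ 0.45524376 -0.19085535  0.1963446 ] [ 1.79970704e+02 -6.32193338e-02 -1.78403609e+02] [ 0.52099415 -1.11509956 -1.99316337] 0.023300483654531544
```

View pics/c5.png

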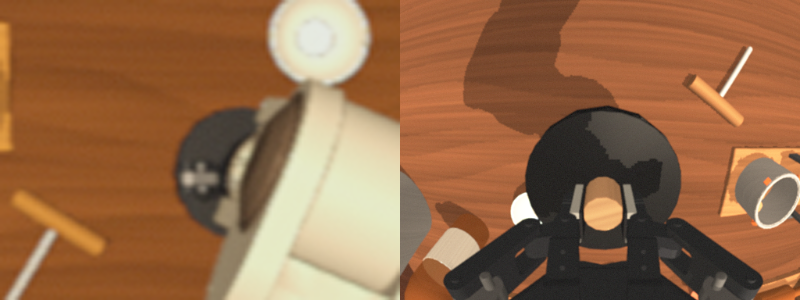

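The lid is held level. Now a cross-check of the tub centre and of the lid's centre relative to the TCP, from the wrist depth.

```bash
cat > wr.py <<'E'
from h import *
from scipy.spatial.transform import Rotation as Ro
from scipy.optimize import least_squares
def toolcloud(d):
    c=eyes.camera_params('wrist');v,u=np.mgrid[0:384,0:512]
    x=(u-c['cx'])/c['fx'];y=(v-c['cy'])/c['fy'];t=np.hypot(x,y)+1e-9
    s=np.tan(t)/t
    X=np.stack([x*s*d,y*s*d,d],-1);M=np.array(c['mount']);return X@M[:3,:3].T+M[:3,3]
def world(T,pos,rpy):
    return T@Ro.from_euler('xyz',rpy,degrees=True).as_matrix().T+pos
def fit(R,r,c0):
    s=least_squares(lambda c:np.hypot(R[:,0]-c[0],R[:,1]-c[1])-c[2],[*c0,r],loss='soft_l1',f_scale=.002);return s.x
if __name__=='__main__':
    for f,pos,rpy in [('w1',[.5272,.2701,.2549],[-180,-.06,-178.45]),('w3',[.5281,.2704,.2948],[179.9,.2,-178.4]),('w4',[.4557,-.1926,.1534],[-180,.04,-178.4])]:
        d=np.load(f'pics/{f}.npy');W=world(toolcloud(d),np.array(pos),rpy).reshape(-1,3)[d.ravel()>0]
        m=(np.hypot(W[:,0]-.533,W[:,1]-.082)<.06)&(np.hypot(W[:,0]-.533,W[:,1]-.082)>.03)&(abs(W[:,2]-.08)<.005)
        R=W[m];R=R[R[:,1]<.115]
        print(f,len(R),fit(R,.0465,[.533,.082]),R[:,2].mean())
        if f=='w4':
            for zz,r,lo in [(.0206,.059,.03),(.0506,.013,0)]:
                m=(np.hypot(W[:,0]-.456,W[:,1]+.191)<r+.01)&(abs(W[:,2]-zz)<.004);L=W[m];print('lid',len(L),L.mean(0),(L.min(0)+L.max(0))/2,np.ptp(L,axis=0))
    d=np.load('pics/w5.npy');T=toolcloud(d).reshape(-1,3)
    m=(d.ravel()>0)&(np.hypot(T[:,0],T[:,1])<.07)&(abs(T[:,2]-.0275)<.006)
    L=T[m];print(len(L),L.min(0),L.max(0),np.median(L,0))
    # edge points: outermost per angle bin on +x side
    a=np.degrees(np.arctan2(L[:,1],L[:,0]));r=np.hypot(L[:,0],L[:,1]);E=[]
    for k in range(-80,80,4):
        s=(a>=k)&(a<k+4)
        if s.sum()>5:E.append(L[s][r[s].argmax()])
    E=np.array(E)
    s=least_squares(lambda c:np.hypot(E[:,0]-c[0],E[:,1]-c[1])-.0585,[0,0],loss='soft_l1',f_scale=.001).x;print('lid centre in tool',s,'3par',fit(E,.059,[0,0]))
    m=(d.ravel()>0)&(np.hypot(T[:,0],T[:,1])<.02)&(T[:,2]<.002)&(T[:,2]>-.006);L=T[m];print('knob tool',len(L),np.median(L,0),(L.min(0)+L.max(0))/2)
E
python3 wr.py
```

```text
w1 854 [0.531236   0.08549344 0.04613377] 0.07768639297761176
w3 803 [0.53182794 0.08602988 0.04601593] 0.07903968323682922
w4 580 [0.53097068 0.08227666 0.04652007] 0.07741354325203344
lid 11482 [ 0.45053757 -0.19065375  0.01950531] [ 0.45398224 -0.19041089  0.02057662] [0.11782995 0.11700948 0.0076532 ]
lid 736 [ 0.45363729 -0.19061605  0.04930012] [ 0.45415522 -0.19047643  0.04895003] [0.02506577 0.02444624 0.00457329]
20573 [-0.05844935 -0.05909428  0.02151281] [0.06025507 0.0589761  0.03349636] [0.02190599 0.00040557 0.02852419]
lid centre in tool [0.0014776  0.00017247] 3par [0.00119449 0.00017583 0.05873189]
knob tool 2087 [ 3.99917172e-03 -8.99256668e-05 -1.36439719e-03] [ 1.39196611e-03  6.83154633e-05 -2.00053663e-03]
```

Wrist and top cameras agree on TCP x ≈ 0.533 for the tub, and on y ≈ 0.083 after bias correction. I move over it.

>>> drive_tool(plan=[[0,[0.0097,0.0342,0],0],[0,[0.0097,0.0342,0],0],[0,[0.0097,0.0342,0],0],[0,[0.0097,0.0343,0],0],[0,[0.0097,0.0343,0],0],[0,[0.0096,0.0343,0],0],[0,[0.0096,0.0343,0],0],[0,[0.0096,0.0342,0],0],[0,[0,0,0],0],[0,[0,0,0],0]])

```text
time: 14.38
ee_pos: [0.5324, 0.0828, 0.1964]
tcp_rot: [-180.0, -0.1, -178.4]
wrist_force: [-1.3, 0.0, -1.7]
opening: 0.0236
```

>>> drive_tool(plan=[[0,[0,0,-0.025],0],[0,[0,0,-0.02],0],[0,[0,0,-0.01],0],[0,[0,0,0],0],[0,[0,0,0],0]])

```text
time: 15.0
ee_pos: [0.5331, 0.0828, 0.1432]
tcp_rot: [180.0, 0.1, -178.4]
wrist_force: [0.2, -0.7, -1.5]
opening: 0.0235
```

```bash
python3 n.py 6 170 150;python3 - <<'E'
import cv2,numpy as np
cv2.imwrite('pics/w6b.png',cv2.resize(cv2.imread('pics/w6.png'),(768,576)))
E
```

```text
[ 8.83127823e+00  2.70443022e+00 -4.48994788e+00  8.27391166e+01
 -8.47558745e-04  7.25584286e+00] [0.53313544 0.08282783 0.14317579] [ 1.79992441e+02  6.60798007e-02 -1.78424569e+02] [ 0.1746096  -0.65092769 -1.46455298] 0.023519499520049312
```

View pics/w6b.png

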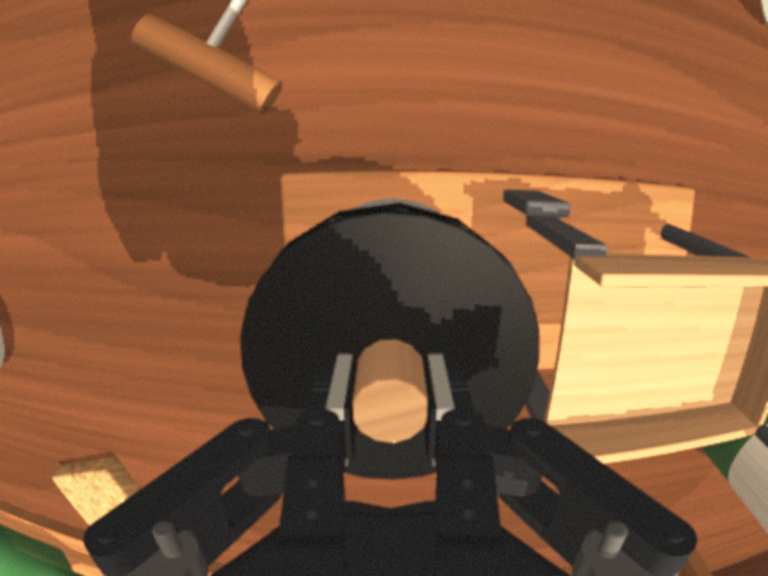

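A sliver of the tub wall shows symmetrically above the lid edge (columns 345–450, lid centre 391), and the tray is clear. I lower it gently.

>>> drive_tool(plan=[[0,[0,0,-0.006],0],[0,[0,0,-0.004],0],[0,[0,0,-0.003],0],[0,[0,0,-0.002],0],[0,[0,0,-0.002],0],[0,[0,0,0],0]])

```text
time: 15.85
ee_pos: [0.5328, 0.083, 0.1252]
tcp_rot: [-180.0, -0.0, -178.4]
wrist_force: [-0.2, -0.4, -1.2]
opening: 0.0232
```

The lid's lower edge is ~3 mm below the rim with no contact force, so the fit is good. Next, down to the latches.

>>> drive_tool(plan=[[0,[0,0,-0.002],0],[0,[0,0,-0.002],0],[0,[0,0,-0.001],0],[0,[0,0,0],0]])

```text
time: 16.35
ee_pos: [0.5332, 0.0833, 0.1209]
tcp_rot: [180.0, 0.1, -178.4]
wrist_force: [0.5, 2.2, 3.7]
opening: 0.0238
```

Contact with the latches. Pressing in small steps.

>>> drive_tool(plan=[[0,[0,0,-0.001],0],[0,[0,0,-0.001],0],[0,[0,0,0],0]])

```text
time: 16.73
ee_pos: [0.5335, 0.0832, 0.1196]
tcp_rot: [180.0, 0.1, -178.4]
wrist_force: [-0.1, 1.7, 8.1]
opening: 0.0235
```

>>> drive_tool(plan=[[0,[0,0,-0.001],0],[0,[0,0,-0.001],0],[0,[0,0,0],0]])

```text
time: 17.1
ee_pos: [0.5339, 0.0832, 0.1185]
tcp_rot: [180.0, 0.2, -178.4]
wrist_force: [-1.0, 0.8, 14.5]
opening: 0.0235
```

>>> drive_tool(plan=[[0,[0,0,-0.001],0],[0,[0,0,-0.001],0],[0,[0,0,0],0]])

```text
time: 17.48
ee_pos: [0.5326, 0.0831, 0.1134]
tcp_rot: [-180.0, -0.1, -178.4]
wrist_force: [0.5, 2.6, -3.5]
opening: 0.0231
```

The force peaked near 15 N, then dropped as the TCP jumped 5 mm: the click. I keep pressing onto the rim.

>>> drive_tool(plan=[[0,[0,0,-0.0015],0],[0,[0,0,-0.001],0],[0,[0,0,0],0]])

```text
time: 17.85
ee_pos: [0.5327, 0.083, 0.1124]
tcp_rot: [180.0, 0.0, -178.4]
wrist_force: [-1.3, 1.7, 4.7]
opening: 0.0233
```

>>> drive_tool(plan=[[0,[0,0,-0.0015],0],[0,[0,0,-0.001],0],[0,[0,0,0],0]])

```text
time: 18.23
ee_pos: [0.5327, 0.0831, 0.1123]
tcp_rot: [180.0, 0.1, -178.4]
wrist_force: [-10.4, 1.2, 22.5]
opening: 0.0236
```

>>> drive_tool(plan=[[0,[0,0,-0.001],0],[0,[0,0,0],0],[0,[0,0,0],0],[0,[0,0,0],0]])

```text
time: 18.73
ee_pos: [0.5328, 0.083, 0.1123]
tcp_rot: [180.0, 0.2, -178.4]
wrist_force: [-13.2, -0.5, 29.4]
opening: 0.0235
```

```bash
python3 n.py 7 170 150; python3 - <<'E'
from h import *
snap('scene','s7')
i=cv2.imread('pics/s7.png')[140:250,220:370];j=cv2.imread('pics/w7.png')
cv2.imwrite('pics/c7.png',np.hstack([cv2.resize(i,(400,293),interpolation=cv2.INTER_CUBIC),cv2.resize(j,(391,293))]))
from wr import *
o=monitor.get_obs();d=np.load('pics/w7.npy');W=world(toolcloud(d),o['ee_pos'],o['tcp_rot']).reshape(-1,3)[d.ravel()>0]
m=(np.hypot(W[:,0]-.5313,W[:,1]-.083)<.055)&(abs(W[:,2]-.085)<.006)&(W[:,0]<.52)
L=W[m];A=np.c_[L[:,:2]-[.5313,.083],np.ones(len(L))];print('disc top plane',len(L),np.linalg.lstsq(A,L[:,2],rcond=None)[0],L[:,2].mean())
print(o['time'],o['wrist_force'],o['torque'],o['ee_pos'])
E
```

```text
[ 8.85603813e+00  2.93044043e+00 -7.67154910e+00  7.92364382e+01
  1.66377917e-03  7.26075798e+00] [0.53278149 0.08302032 0.11228434] [ 1.79977929e+02  1.60066334e-01 -1.78404748e+02] [-13.16123392  -0.47964488  29.40388866] 0.023477638044565482
disc top plane 11441 [0.00444794 0.00010015 0.08405344] 0.08391823014930777
18.875 [-13.00471582   0.15711847  29.38661459] [ 0.03942755  2.66827984 -0.01212561] [0.53276256 0.08303722 0.11226205]
```

View pics/c7.png

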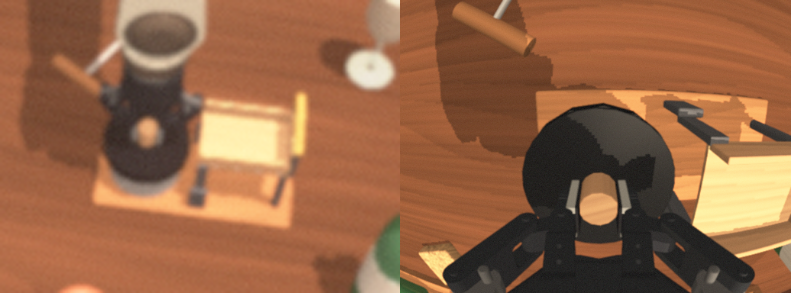

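The lid sits level on the tub: its disc top is at 84–85 mm, with 0.3° tilt. The 29 N push is steady, the tray is level, and the neighbouring things look undisturbed. Handing in.

```bash
python3 -c "
from workcell import monitor,job
print(job.job_done());o=monitor.get_obs();print(o['time'],o['wrist_force'],o['ee_pos'])"
```

```text
the job is handed in; nothing more can be done
None
the job is handed in; nothing more can be done
```

The job is done and handed in after about 19 s of robot time. I raised the tray by its brass bar to tip the corks out and let it back down level. Then I gripped the lid by its knob, set it on the tub and pressed until it clicked.

- **Corks and tray:** after tipping, the camera views showed all three corks in the tub and the tray empty and level.
- **Click:** the push rose to about 15 N, then dropped while the tool jumped about 5 mm.
- **Lid at home:** by wrist depth its top is at about 84 mm, within camera error of the expected 85 mm, and it tilts by about 0.3°. The TCP height implies the lid's origin is at about 64.3 mm, against the given 64.4 mm.
- **Holding down:** at the last reading the arm was still gripping and pressing with a steady 29 N.
- **Disagreements:** the top and wrist cameras differed by 2 to 4 mm on where the tub and lid were, and I used a compromise. The lid went over the rim without touching. About 13 N of sideways force stayed on the tool during the final press, probably from flex in the arm.
- **Other things on the table:** I saw no contact with them, and those in the last views looked in place. I did not measure their positions again.

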